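# Shut the chip funnel's gate past its eccentric lock

### The arm

A 6-joint arm with a two-finger parallel gripper is mounted at the origin on the work surface. World frame = base frame: x ahead of the robot, y to its left, z up, the work surface at z = 0. Lengths are in m, angles in rad, forces in N, time in s.
With the tool pointing down it reaches from about 0.3 to 0.775 m from the base axis. Payload 14.6 kg.
Tool frame: the origin (TCP) lies midway between the tips of the shut fingers; the grasp point (between the pads) lies 19 mm behind it (ctrl.grip_depth is the distance from the TCP to the grasp point, in m); z points along the fingers, x is the direction in which the jaws open and shut, and the axes are right-handed (so a half turn about z gives the same grasp; the last joint's range is limited). The gripper opens to 94 mm and grips with 3 to 60 N. Pads are 16 mm wide; open, the fingers measure 119 mm over their backs; the gripper's body (75 mm by 177 mm) begins 78 mm behind the grasp point.
Start: joints at [-1.346, 0.3, 1.521, -0, 1.321, -0.067], TCP at [0.158, -0.527, 0.18] pointing down, gripper open.
Joint ranges: [-3.03, 3.03], [-0.79, 2.21], [0.23, 2.52], [-1.04, 4.18], [0, 3.07], [-2.55, 2.55]. Speed limits (rad/s): [2.22, 2.22, 2.57, 3.14, 3.14, 3.14].

### API

Orientations are given as [roll, pitch, yaw] about the fixed x, y, z axes, in that order (R = Rz(yaw) Ry(pitch) Rx(roll)).
In Python, from station import ctrl gives the robot as it stands.
- The arm moves only by the tool play_rows, never from a script. Its argument "steps" is a list that holds one entry, the list of rows, each a list of 7 numbers: the shift along the tool's x, y, z in cm, then the turn, a rotation vector about the tool's x, y, z in rad, then the opening, from 0 (shut) to 1 (fully open). In form: [[[x, y, z, ax, ay, az, hand], ...]]. A call has 1 to 20 rows; each row is the pose to reach, as a shift and turn from the pose measured when the call began, along the tool's axes at that moment; what a row does not reach only later rows make up. A row lasts 1/12 s, in which the tool goes at most 41.7 mm and 7.16 degrees, less where a joint would pass 70% of its speed; a pose out of reach is approached as far as the arm can. A call with a gripper value outside its range is refused whole. The fingers move at their own pace and stop on an object; "force" is the grip in N (left out, the last holds). Time passes only in rows, so rows that repeat a pose let the fingers close. It gives the time, the measured TCP pose, the force and the opening at its end, in the units of the state.
- ctrl.get_obs(): the state, without advancing time (a new reading comes with each control period).
- ctrl.camera(name): name is "scene" or "top"; returns a dict with "frame" (400x640x3 uint8, blue, green, red), "fovy" (degrees; the focal length in pixels is half the picture's height over the tangent of half this angle, whatever the lens; pixels are square), "cx", "cy" (the principal point, pixels), "world_to_cam" (4x4, takes a point from world to camera coordinates). Camera axes: x right, y up, looking along -z (the intrinsics and any distortion apply to the point x, -y, -z); pixel columns grow to the right and rows downward; lengths in m; the calibration is good to about 2 mm. A picture is of the moment at which its call begins. There is no depth.
- ctrl.hand_in(): hands the job in, once; it reports no verdict.
The state is a dict: "time_s": time; "qpos": joint angles; "joint_vel": joint speeds; "tau": joint torques, N m; "ee_pos": TCP position; "eef_rot": TCP orientation; "force": force on the tool from outside, world axes, zero at the start; "moment": the same for the moment, N m; "grip_width": finger opening in m.
Only numpy, scipy, OpenCV 4.12 (cv2) and the standard library are available. Lean on these libraries where they do the work, as an engineer would, in place of code of your own. Each camera call takes 0.05 s, during which the arm holds its last target. There are 200 camera calls.

### The job

Shut the gate under the copper chip funnel so that the waste bin can be emptied: first push the lever's upright post round with your fingertips until the eccentric cam's low point faces the gate's cross shoulder, and only then push the gate slide's upright tab forward, towards the funnel, until it is fully home. Only push: do not grip the post or the tab or force the shoulder against the cam. Leave the cam at its low point and do not disturb the doll parts and tools lying around.

Things in the scene. Friction and masses are not known exactly. Their poses are not given: they have to be found in the camera images.
- chute: Fixed chip chute, place and yaw vary: plywood deck on legs, its top 120 mm above the bench, with copper funnel and grey waste bin at the far end. Origin at bench height on the gate slide's centre line; z up, x = forward (push tab to funnel), y = left. In this frame the deck spans x -160 to 100, y -140 to 190 mm; the cam's pivot is at x 0, y 80 mm.
- cam (a joint): Angle of the steel eccentric cam with its lever. 0 = low point faces the shoulder; the lever then points straight back, along the chute's -x. Grows clockwise seen from above: at value q the lever points along (-cos q, sin q) in the chute's frame. Range -0.5 to 2.5, starts at 1.3 to 2.4 (turn it anticlockwise). Dry friction, about 2.5 N at the post; stays where left; nothing stops it at 0.
- funnel (a point): Centre of the dented copper funnel's rim (radius 79 mm), 228 mm above the bench, at x 160, y 0 mm in the chute's frame. Fixed; keep clear of it.
- pivot (a point): Top of the cam pivot's hub (vertical axis), 162 mm above the bench. The cam is a steel disc of radius 30 mm, its centre 16 mm from the pivot, 132 to 144 mm above the bench; the lever lies on top and points opposite to the disc's bulge, so the low point (14 mm from the pivot) is on the lever's side.
- shoulder (a point): Middle of the front face of the gate's aluminium cross shoulder, in line with the cam's pivot, 138 mm above the bench (bar 12 mm thick, 142 mm long across the slide); 60 mm behind the pivot at gate 0, moves with the gate.
- post (a point): Dark steel upright round post at the end of the cam's lever, 16 mm diameter, 36 mm tall, 65 mm from the cam's pivot. This point is the middle of its foot, 152 mm above the bench; top 188 mm above the bench; z up. The lever bar below it is 14 mm wide, its top 152 mm above the bench.
- gate (a joint): Travel in m of the gate, a steel follower slide in guides on the deck: 0 = fully back (open), 0.045 = home at its stop, under the funnel (shut). Starts at 0 to 0.010. Slides along the chute's +x against about 3 N dry friction plus 12 N per m/s; stays where left. Its cross shoulder meets the cam before the gate is home unless the cam is near its low point.
- tab (a point): Wooden upright push tab at the rear end of the gate slide, 12 mm thick along the slide, 56 mm wide, 47 mm tall. This point is the middle of its foot, 128 mm above the bench; top 175 mm; axes as the chute's. At gate 0 it stands at x -89 mm, y 0 in the chute's frame; push its rear face (6 mm behind this point) along +x. The deck reaches 65 mm behind that face.
- doll_top: Bystander: gold-lacquered doll top, dome 54 mm wide, 53 mm tall, standing on the deck to the right of the slide. Origin at its foot. Leave it alone.
- gauge: Bystander: walnut sizing gauge, 100 x 36 x 9 mm, notched, lying on the deck's rear left corner. Origin under its middle. Leave it alone.
- dividers: Bystander: brass dividers, 143 mm long, about 52 mm wide, lying on the bench to the left of the chute. Origin under the middle. Leave them alone.
- drive_center: Bystander: steel Morse taper drive center, 94 mm tall, 34 mm across its collar, standing on the bench to the right of the chute. Origin at its foot. Leave it alone.
- doll_base: Bystander: bare maple doll base, 60 mm wide, 62 mm tall, standing on the bench to the right of the chute. Origin at its foot. Leave it alone.
- chip_brush: Bystander: chip brush, 170 mm long, lying on the bench to the left of the chute, origin under its middle. Leave it alone.

How it is judged:
By the outcome, as a careful person would: the job done as asked, in the order asked, and still so for the second after the job is handed in, with the robot touching nothing.
It also fails if it takes over 51 s, if anything falls off the work surface, if the arm or the gripper's body presses on something with over 40 N, if the wrist force passes 120 N, or if a joint passes its speed limit or range.

## Working session

There is one attempt and no reset: what is moved stays moved. The work goes in short steps, Python scripts to look and compute and a tool call to move; the robot and the scene stay as the last step left them, time stands still between calls to the robot, and variables do not carry over. Pictures are saved under pics/ and viewed, about 8 in all and at most 12, crops included, and the job is handed in when it is done.

Besides the shell and the picture viewer there is one more tool, called after "Emit:" by a JSON object that holds its "method" and its "body", one argument or row to a line. play_rows: Moves the arm, as the interface text tells. Its arguments: {"type":"object","properties":{"steps":{"type":"array"},"force":{"type":"number"}},"required":["steps"]}

```bash
mkdir -p pics; python3 - <<'E'
from station import ctrl
import cv2,numpy as np
o=ctrl.get_obs();print(o)
for n in("scene","top"):
    c=ctrl.camera(n);cv2.imwrite(f"pics/{n}0.png",c["frame"]);print(n,c["fovy"],c["cx"],c["cy"],c["world_to_cam"].round(4).tolist(),[k for k in c])
E
```

```text
{'time_s': 0.0, 'qpos': array([-1.34561306e+00,  3.00479209e-01,  1.52161154e+00, -6.47197618e-06,
        1.32069916e+00, -6.66076750e-02]), 'joint_vel': array([ 1.35976026e-03, -7.30024623e-05, -3.85127585e-04,  1.13988956e-03,
       -9.49029768e-05, -1.06333320e-03]), 'tau': array([ 6.90557090e-05, -5.31813741e+01, -3.52735984e+01,  7.08309864e-02,
        2.44117499e-02, -9.20709704e-05]), 'ee_pos': array([ 0.15814014, -0.52645481,  0.17936902]), 'eef_rot': array([-3.14151922e+00,  1.19502221e-03, -1.27900374e+00]), 'force': array([-0.64776325,  0.03839362,  0.18687921]), 'moment': array([0.03873087, 0.00675706, 0.00816642]), 'grip_width': 0.09406206119744859}
scene 48.45976664142523 323.9317967854731 190.72437181461348 [[-0.2875, 0.9578, 0.0027, 0.1494], [-0.5543, -0.1687, 0.815, 0.1848], [0.7811, 0.2328, 0.5794, -1.5739], [0.0, 0.0, 0.0, 1.0]] ['frame', 'fovy', 'cx', 'cy', 'world_to_cam']
top 49.92473693877151 315.3887763613453 199.75937262817672 [[0.0267, -0.9994, 0.0197, -0.0288], [0.9889, 0.0293, 0.1455, -0.6173], [-0.146, 0.0156, 0.9892, -1.136], [0.0, 0.0, 0.0, 1.0]] ['frame', 'fovy', 'cx', 'cy', 'world_to_cam']
```

View pics/top0.png

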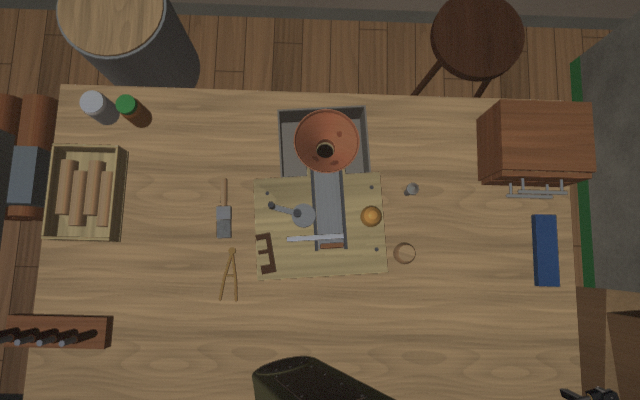

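View pics/scene0.png

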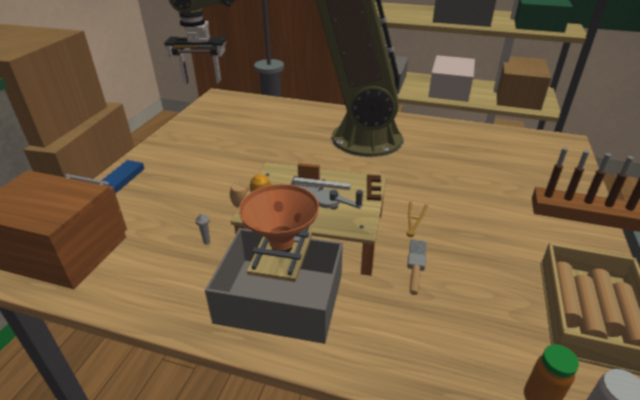

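The top view shows the deck at (255–385, 175–280), the funnel at (326,141), the hub at about (303,215), the post at about (271,205) and the tab at (331,246). I'll enlarge that area.

```bash
python3 - <<'E'
import cv2
a=cv2.imread("pics/top0.png")[100:290,240:400]
cv2.imwrite("pics/crop0.png",cv2.resize(a[65:],None,fx=5,fy=4.8*5/4.8,interpolation=cv2.INTER_CUBIC)[:600])
E
```

```text
(no output)
```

View pics/crop0.png

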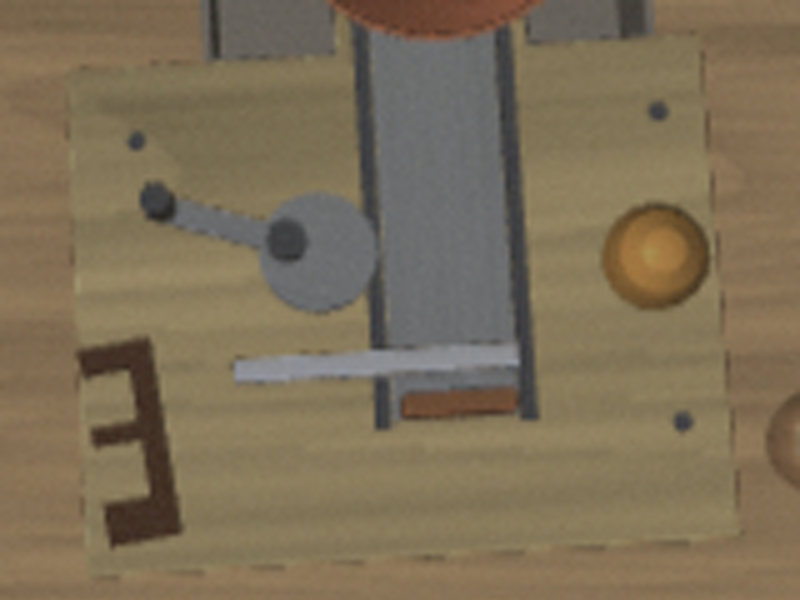

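```bash
cat > h.py <<'E'
from station import ctrl
import cv2,numpy as np
from scipy.optimize import least_squares
def ray(c,uv,z):
    f=200/np.tan(np.radians(c["fovy"])/2);M=np.linalg.inv(c["world_to_cam"])
    d=M[:3,:3]@[(uv[0]-c["cx"])/f,-(uv[1]-c["cy"])/f,-1];o=M[:3,3]
    return (o+d*(z-o[2])/d[2])[:2]
def proj(c,p):
    f=200/np.tan(np.radians(c["fovy"])/2);q=c["world_to_cam"]@np.r_[p,1]
    return np.array([c["cx"]-f*q[0]/q[2],c["cy"]+f*q[1]/q[2]])
R=lambda a:np.array([[np.cos(a),-np.sin(a)],[np.sin(a),np.cos(a)]])
E
python3 - <<'E'
from h import *
c=ctrl.camera("top")
P=[((70,70),.12,(100,190)),((700,35),.12,(100,-140)),((740,535),.12,(-160,-140)),((92,575),.12,(-160,190)),((287,240),.162,(0,80))]
full=lambda p:(239.6+p[0]/5,164.6+p[1]/5)
w=[ray(c,full(p),z) for p,z,_ in P]; l=[np.array(q)/1000 for *_,q in P]
r=lambda s:np.concatenate([R(s[2])@q+s[:2]-x for q,x in zip(l,w)])
s=least_squares(r,[.5,0,0]).x;print(s,(r(s)*1000).round(1))
for n,p,z in [("post",(157,200),.188),("tab",(460,402),.175),("shouldL",(236,370),.144),("hub",(287,240),.162),("doll",(657,255),.15)]:
    x=ray(c,full(p),z);print(n,x,R(s[2]).T@(x-s[:2])*1000)
f=ray(c,(326,139),.228);print("funnel",f,R(s[2]).T@(f-s[:2])*1000)
E
```

```text
[ 0.57526618 -0.04558726  0.08738553] [ 0.9  1.4  1.1 -0.7 -1.2 -1.9 -1.7  1.9  0.9 -0.7]
post [0.58190841 0.09728079] [ 19.08559489 141.74321201]
tab [ 0.48976939 -0.05135341] [-85.67380341   1.71752283]
shouldL [0.50383661 0.05848033] [-62.07458964 109.90446538]
hub [0.5673801  0.03485611] [-0.8353527  80.82467263]
doll [ 0.56659228 -0.14963304] [ -17.72133744 -102.89176974]
funnel [ 0.73721941 -0.0297875 ] [162.71417696   1.6051078 ]
```

```bash
cat >> h.py <<'E'
from scipy.spatial.transform import Rotation as Ro
S=np.array([0.5753,-0.0456,0.0874])
ch=lambda x,y:R(S[2])@[x/1000,y/1000]+S[:2]
def pushpose(q,gap):  # finger pose pushing post at cam angle q; gap mm from post axis
    phi=np.pi-q; d=np.array([np.cos(phi),np.sin(phi)]);t=np.array([-d[1],d[0]])
    p=np.array([0,80])+65*d-gap*t
    return ch(*p), (phi+np.pi/2+S[2])+np.pi/2
def rows(o,tg): # (xy,z,yaw) -> shift cm, turn
    R0=Ro.from_euler('xyz',o["eef_rot"])
    for xy,z,yaw in tg:
        d=R0.inv().apply(np.r_[xy,z]-o["ee_pos"])*100
        a=(R0.inv()*Ro.from_euler('xyz',[np.pi,0,yaw])).as_rotvec()
        print(*d.round(2),*a.round(3),sep=", ")
E
python3 - <<'E'
from h import *
p,y=pushpose(1.886,31);print(p,y)
o=ctrl.get_obs()
rows(o,[(o["ee_pos"][:2],.3,y),(p,.3,y),(p,.162,y)])
E
```

```text
[0.61319551 0.09041436] 4.484585307179586
-0.01, -0.0, -12.05, 0.0, 0.001, 0.52
-46.01, -61.33, -12.0, 0.0, 0.001, 0.52
-46.0, -61.33, 1.8, 0.0, 0.001, 0.52
```

Emit:
{"method": "play_rows", "body": {
  "steps": [
    [[0,0,-6,0,0,0.1,0],[0,0,-12,0,0,0.2,0],[-2.3,-3,-12,0,0,0.3,0],[-4.6,-6.1,-12,0,0,0.4,0],[-7,-9.2,-12,0,0,0.52,0],[-9.2,-12.3,-12,0,0,0.52,0],[-11.5,-15.3,-12,0,0,0.52,0],[-13.8,-18.4,-12,0,0,0.52,0],[-16.1,-21.4,-12,0,0,0.52,0],[-18.4,-24.5,-12,0,0,0.52,0],[-20.7,-27.6,-12,0,0,0.52,0],[-23,-30.6,-12,0,0,0.52,0],[-25.3,-33.7,-12,0,0,0.52,0],[-27.6,-36.8,-12,0,0,0.52,0],[-29.9,-39.9,-12,0,0,0.52,0],[-32.2,-42.9,-12,0,0,0.52,0],[-34.5,-46,-12,0,0,0.52,0],[-36.8,-49.1,-12,0,0,0.52,0],[-39.1,-52.1,-12,0,0,0.52,0],[-41.4,-55.2,-12,0,0,0.52,0]]
  ],
  "force": 20
}}

```text
time_s: 1.82
ee_pos: [0.5684, 0.0305, 0.2997]
eef_rot: [3.141, 0.001, -1.799]
force: [0.8, -0.9, 0.0]
grip_width: 0.0004
```

```bash
python3 - <<'E'
from h import *
p,y=pushpose(1.886,31)
o=ctrl.get_obs();print(o)
rows(o,[(p,.25,y),(p,.162,y)])
E
```

```text
{'time_s': 1.8167, 'qpos': array([-1.11260157e-02,  2.86807831e-01,  1.26458589e+00,  7.71807510e-04,
        1.59066862e+00,  1.78775656e+00]), 'joint_vel': array([ 6.77757882e-01,  6.92938176e-01, -8.68067804e-01,  4.86166846e-04,
        1.67092955e-01,  6.77439193e-01]), 'tau': array([ -2.80534029, -60.74036121, -31.38471723,   0.12801235,
        -0.40571622,  -1.32950943]), 'ee_pos': array([0.56844752, 0.03050598, 0.29972714]), 'eef_rot': array([ 3.14096788e+00,  6.52467668e-04, -1.79886762e+00]), 'force': array([ 0.81929773, -0.85630052,  0.00267449]), 'moment': array([ 0.0336521 , -0.00019843,  0.00872854]), 'grip_width': 0.0004239195399240567}
-6.84, -3.01, 4.98, 0.001, 0.001, -0.0
-6.84, -3.01, 13.78, 0.001, 0.001, -0.0
```

Emit:
{"method": "play_rows", "body": {
  "steps": [
    [[-3,-1.5,0,0,0,0,0],[-6.84,-3,0,0,0,0,0],[-6.84,-3,2.5,0,0,0,0],[-6.84,-3,5,0,0,0,0],[-6.84,-3,7.5,0,0,0,0],[-6.84,-3,10,0,0,0,0],[-6.84,-3,10,0,0,0,0],[-6.84,-3,10,0,0,0,0]]
  ]
}}

```text
time_s: 2.48
ee_pos: [0.6127, 0.0904, 0.1993]
eef_rot: [3.139, 0.0, -1.799]
force: [-0.9, -0.2, 0.5]
grip_width: 0.0008
```

```bash
python3 - <<'E'
from h import *
p,y=pushpose(1.886,31)
o=ctrl.get_obs()
rows(o,[(p,.162,y)])
for n in("scene","top"):
    c=ctrl.camera(n);print(n,proj(c,o["ee_pos"]),proj(c,np.r_[ch(20,142),.188]))
    u,v=proj(c,o["ee_pos"]).astype(int)
    cv2.imwrite(f"pics/{n}1.png",cv2.resize(c["frame"][v-60:v+60,u-80:u+80],None,fx=5,fy=5,interpolation=cv2.INTER_CUBIC));print(u-80,v-60)
E
```

```text
-0.01, -0.06, 3.73, 0.003, 0.0, -0.0
scene [351.89909998 194.27799335] [358.06094522 191.42526632]
271 134
top [274.02862585 191.27385446] [270.88158844 204.21718098]
194 131
```

View pics/scene1.png

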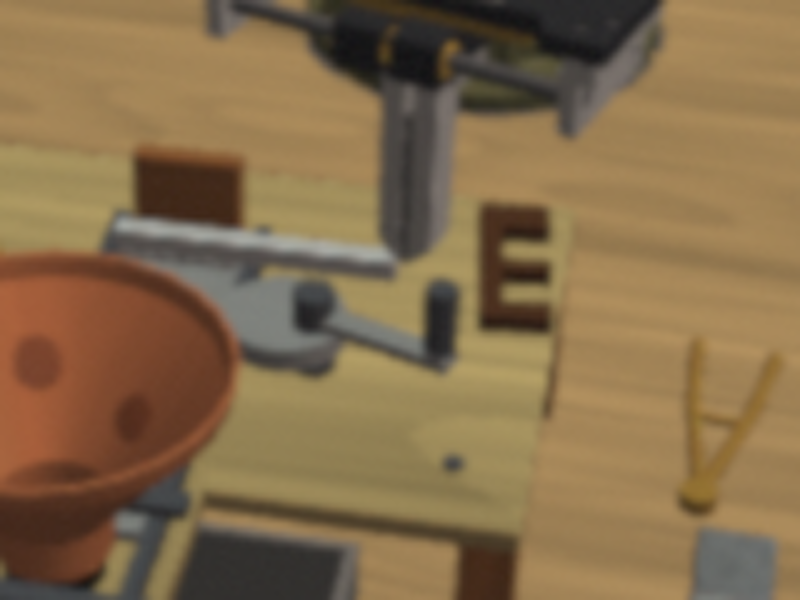

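Scene view: the post top lands where predicted, at crop (442,285). The fingertip is at (413,255) but was predicted at (405,301), so they disagree. I'll check the top view.

View pics/top1.png

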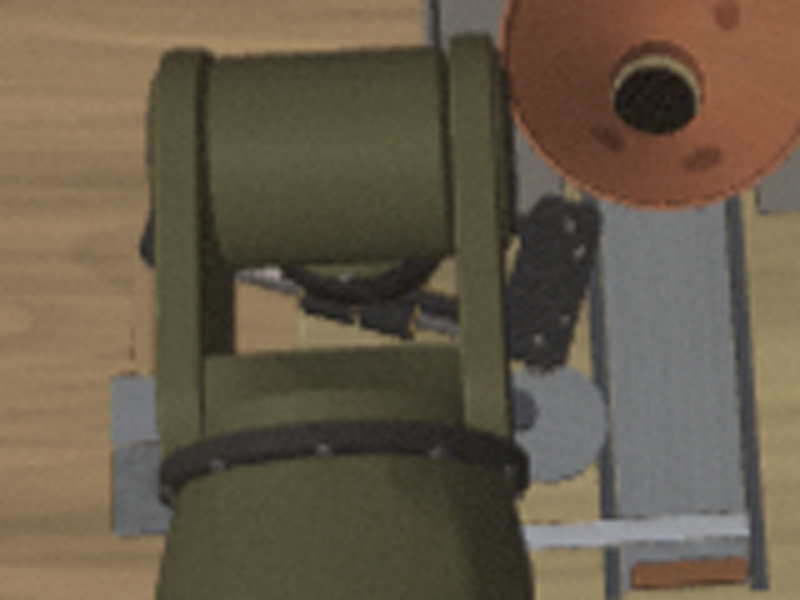

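```bash
python3 - <<'E'
from h import *
o=ctrl.get_obs();print(o["ee_pos"],o["time_s"],o["qpos"])
c=ctrl.camera("scene")
for dx,dy,dz in [(0,0,0),(0,0,.02),(-.02,0,0),(0,.02,0)]: print((proj(c,o["ee_pos"]+[dx,dy,dz])-[271,134])*5)
cv2.imwrite("pics/scene2.png",c["frame"])
E
```

```text
[0.61370435 0.09046462 0.20168587] 2.5833 [8.69105256e-02 4.43730247e-01 1.27519756e+00 8.63791494e-04
 1.42076124e+00 1.88563132e+00]
[404.31046091 298.2851284 ]
[406.15122402 260.14089621]
[415.20848306 272.71316567]
[449.70226036 306.23329219]
```

```bash
python3 - <<'E'
from h import *
c=ctrl.camera("scene");print(ctrl.grip_depth)
R0=Ro.from_euler('xyz',[-3.1415,.0012,-1.279]);p=np.array([.15814,-.52645,.17937])
for a in(-.047,0,.047):
  for dz in (0,-.02): print(a,dz,proj(c,p+R0.apply([a,0,dz])))
a=cv2.imread("pics/scene0.png")[20:110,150:250];b=cv2.imread("pics/scene2.png")[150:240,310:410]
cv2.imwrite("pics/cmp.png",np.hstack([cv2.resize(i,None,fx=4,fy=4,interpolation=cv2.INTER_CUBIC) for i in(a,b)]))
E
```

```text
0.0188
-0.047 0 [217.20711561  90.27389166]
-0.047 -0.02 [216.36798589  84.50496588]
0 0 [202.98581473  90.25419006]
0 -0.02 [202.03359523  84.48491932]
0.047 0 [188.76359259  90.2344872 ]
0.047 -0.02 [187.69826859  84.46487145]
```

View pics/cmp.png

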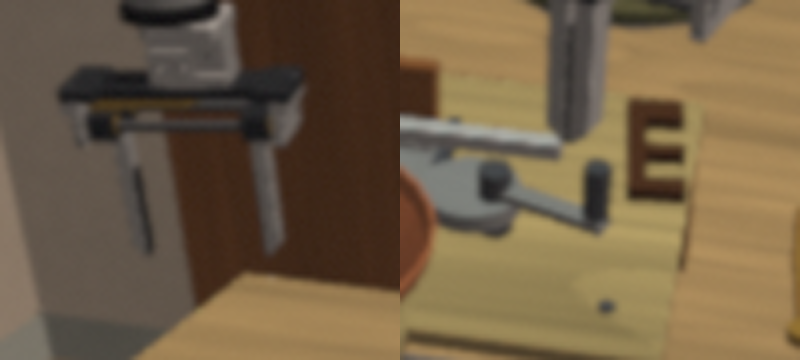

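The fingertips appear about 22 mm behind the nominal TCP in both poses. I'll use a TCP height of 0.150, which engages the post and clears the shoulder whether or not that offset is real.

```bash
python3 - <<'E'
from h import *
o=ctrl.get_obs()
tg=[(pushpose(1.886,31)[0],.15,pushpose(1.886,31)[1])]
for g in(26,21,16):tg.append((pushpose(1.886,g)[0],.15,pushpose(1.886,g)[1]))
for q in np.arange(1.8,.95,-.1):tg.append((pushpose(q,16)[0],.15,pushpose(q,16)[1]))
rows(o,tg)
E
```

```text
0.03, 0.06, 5.17, -0.002, 0.002, -0.0
0.03, 0.56, 5.17, -0.002, 0.002, -0.0
0.03, 1.06, 5.16, -0.002, 0.002, -0.0
0.03, 1.56, 5.16, -0.002, 0.002, -0.0
-0.09, 2.12, 5.16, -0.002, 0.001, -0.086
-0.16, 2.79, 5.16, -0.002, 0.001, -0.186
-0.16, 3.46, 5.16, -0.002, 0.001, -0.286
-0.1, 4.12, 5.16, -0.002, 0.001, -0.386
0.03, 4.78, 5.16, -0.002, 0.001, -0.486
0.23, 5.42, 5.16, -0.002, 0.001, -0.586
0.48, 6.04, 5.15, -0.002, 0.001, -0.686
0.8, 6.63, 5.15, -0.002, 0.001, -0.786
1.18, 7.18, 5.15, -0.003, 0.001, -0.886
```

Emit:
{"method": "play_rows", "body": {
  "steps": [
    [[0,0,1.5,0,0,0,0],[0,0,3,0,0,0,0],[0,0,4.5,0,0,0,0],[0,0,5.2,0,0,0,0],[0,0,5.2,0,0,0,0],[0,0.5,5.2,0,0,0,0],[0,1,5.2,0,0,0,0],[0,1.5,5.2,0,0,0,0],[-0.1,2.1,5.2,0,0,-0.09,0],[-0.15,2.8,5.2,0,0,-0.19,0],[-0.15,3.45,5.2,0,0,-0.29,0],[-0.1,4.1,5.2,0,0,-0.39,0],[0,4.8,5.2,0,0,-0.49,0],[0.2,5.4,5.2,0,0,-0.59,0],[0.5,6.05,5.2,0,0,-0.69,0],[0.8,6.6,5.2,0,0,-0.79,0],[1.2,7.2,5.2,0,0,-0.89,0],[1.2,7.2,5.2,0,0,-0.89,0]]
  ]
}}

```text
time_s: 4.18
ee_pos: [0.5404, 0.0953, 0.1507]
eef_rot: [-3.138, -0.001, -0.904]
force: [0.2, 0.4, 0.5]
grip_width: 0.0005
```

```bash
python3 - <<'E'
from h import *
o=ctrl.get_obs();print(o["force"],pushpose(1,16))
tg=[(pushpose(q,16)[0],.15,pushpose(q,16)[1]) for q in np.arange(.9,.19,-.1)]
rows(o,tg)
c=ctrl.camera("scene");u,v=271,134
cv2.imwrite("pics/scene3.png",cv2.resize(c["frame"][v:v+120,u:u+160],None,fx=5,fy=5,interpolation=cv2.INTER_CUBIC))
E
```

```text
[0.23008415 0.4458509  0.5414923 ] (array([0.54121453, 0.09530299]), np.float64(5.370585307179587))
-0.08, 0.59, 0.06, -0.004, -0.002, -0.091
-0.15, 1.26, 0.06, -0.004, -0.002, -0.191
-0.15, 1.93, 0.06, -0.004, -0.002, -0.291
-0.08, 2.59, 0.06, -0.004, -0.002, -0.391
0.05, 3.25, 0.05, -0.004, -0.002, -0.491
0.25, 3.89, 0.05, -0.004, -0.002, -0.591
0.51, 4.51, 0.05, -0.003, -0.003, -0.691
0.83, 5.09, 0.05, -0.003, -0.003, -0.791
```

View pics/scene3.png

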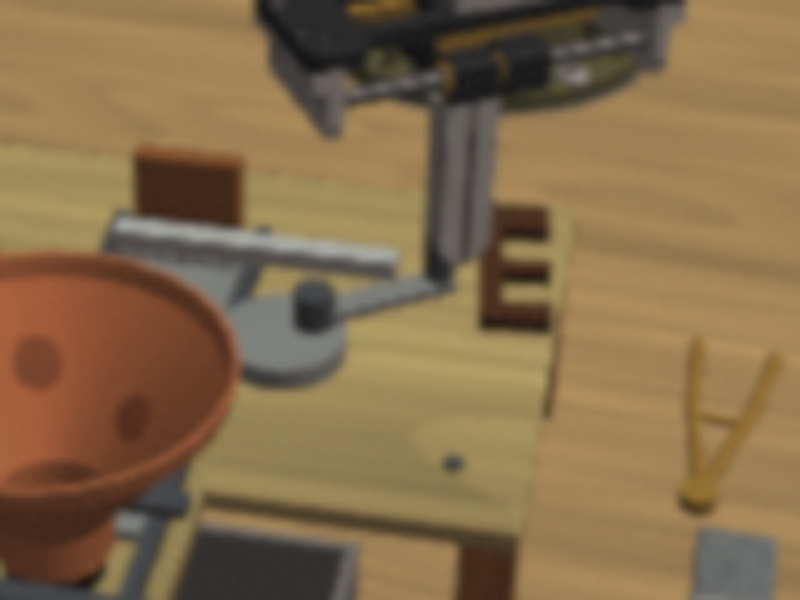

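The scene view shows the lever swinging with the finger, with the post now at crop (440,270). Continuing.

Emit:
{"method": "play_rows", "body": {
  "steps": [
    [[-0.1,0.6,0,0,0,-0.09,0],[-0.15,1.25,0,0,0,-0.19,0],[-0.15,1.9,0,0,0,-0.29,0],[-0.1,2.6,0,0,0,-0.39,0],[0.05,3.25,0,0,0,-0.49,0],[0.25,3.9,0,0,0,-0.59,0],[0.5,4.5,0,0,0,-0.69,0],[0.8,5.1,0,0,0,-0.79,0],[0.8,5.1,0,0,0,-0.79,0]]
  ]
}}

```text
time_s: 4.98
ee_pos: [0.5055, 0.0571, 0.1507]
eef_rot: [-3.14, -0.004, -0.12]
force: [-1.1, 0.4, 1.2]
grip_width: 0.0006
```

```bash
python3 - <<'E'
from h import *
o=ctrl.get_obs();print(o["force"],pushpose(.2,16))
rows(o,[(pushpose(q,16)[0],.15,pushpose(q,16)[1]) for q in (.15,.1,.05,0)])
c=ctrl.camera("scene");u,v=301,144
for q in(.3,.2,.1,0):
  b=np.array([-65*np.cos(q),80+65*np.sin(q)]);print(q,*[((proj(c,np.r_[ch(*b),z])-[u,v])*8).round() for z in(.152,.188)])
print((proj(c,np.r_[ch(0,80),.162])-[u,v])*8)
cv2.imwrite("pics/scene4.png",cv2.resize(c["frame"][v:v+75,u:u+100],None,fx=8,fy=8,interpolation=cv2.INTER_CUBIC))
E
```

```text
[-1.1140589   0.44770297  1.1661988 ] (array([0.50552632, 0.05729686]), np.float64(6.170585307179586))
-0.07, 0.31, 0.07, -0.002, -0.004, -0.057
-0.12, 0.64, 0.07, -0.001, -0.004, -0.107
-0.16, 0.98, 0.07, -0.001, -0.004, -0.157
-0.18, 1.31, 0.07, -0.001, -0.004, -0.207
0.3 [349. 305.] [353. 206.]
0.2 [330. 300.] [333. 200.]
0.1 [310. 296.] [313. 196.]
0 [289. 293.] [291. 193.]
[249.41888299 387.57971135]
```

View pics/scene4.png

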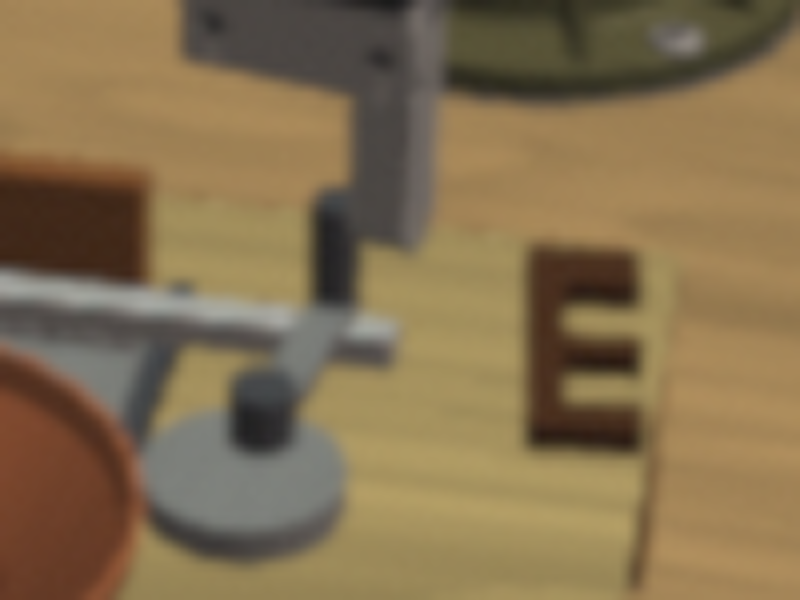

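The post top is at crop (336,195) and the hub at (264,380). Relative to each other they give q of about 0.14. The finger kinematics say at most 0.2. Pushing a little further.

Emit:
{"method": "play_rows", "body": {
  "steps": [
    [[-0.05,0.25,0,0,0,-0.05,0],[-0.1,0.5,0,0,0,-0.1,0],[-0.12,0.75,0,0,0,-0.13,0],[-0.15,1.0,0,0,0,-0.16,0],[-0.15,1.0,0,0,0,-0.16,0],[-0.15,1.0,0,0,0,-0.16,0],[-0.15,-0.5,0,0,0,-0.16,0],[-0.15,-2,0,0,0,-0.16,0],[-0.15,-3,0,0,0,-0.16,0],[-0.15,-3,-4,0,0,-0.16,0],[-0.15,-3,-8,0,0,-0.16,0],[-0.15,-3,-10,0,0,-0.16,0],[-0.15,-3,-10,0,0,-0.16,0]]
  ]
}}

```text
time_s: 6.12
ee_pos: [0.5089, 0.0877, 0.2555]
eef_rot: [-3.141, -0.011, 0.033]
force: [-0.6, 0.4, 0.6]
grip_width: 0.0003
```

```bash
python3 - <<'E'
from h import *
o=ctrl.get_obs();print(o["force"],o["ee_pos"])
c=ctrl.camera("scene");u,v=301,144
for q in(.2,.1,0,-.1):
  b=np.array([-65*np.cos(q),80+65*np.sin(q)]);print(q,*[((proj(c,np.r_[ch(*b),z])-[u,v])*8).round() for z in(.152,.188)])
cv2.imwrite("pics/scene5.png",cv2.resize(c["frame"][v:v+75,u:u+100],None,fx=8,fy=8,interpolation=cv2.INTER_CUBIC))
# gate stage: start behind tab, push along +x with tool x face
y=S[2]
rows(o,[(ch(x,0),z,y) for x,z in((-135,.25),(-135,.137),(-107,.137),(-62,.137))])
E
```

```text
[-0.61389366  0.41267489  0.64667187] [0.5089164  0.08765729 0.25554962]
0.2 [330. 300.] [333. 200.]
0.1 [310. 296.] [313. 196.]
0 [289. 293.] [291. 193.]
-0.1 [268. 291.] [270. 192.]
-7.28, 14.28, 0.46, -0.001, -0.012, -0.055
-7.41, 14.29, 11.76, -0.001, -0.012, -0.055
-4.62, 14.13, 11.79, -0.001, -0.012, -0.055
-0.13, 13.89, 11.84, -0.001, -0.012, -0.055
```

View pics/scene5.png

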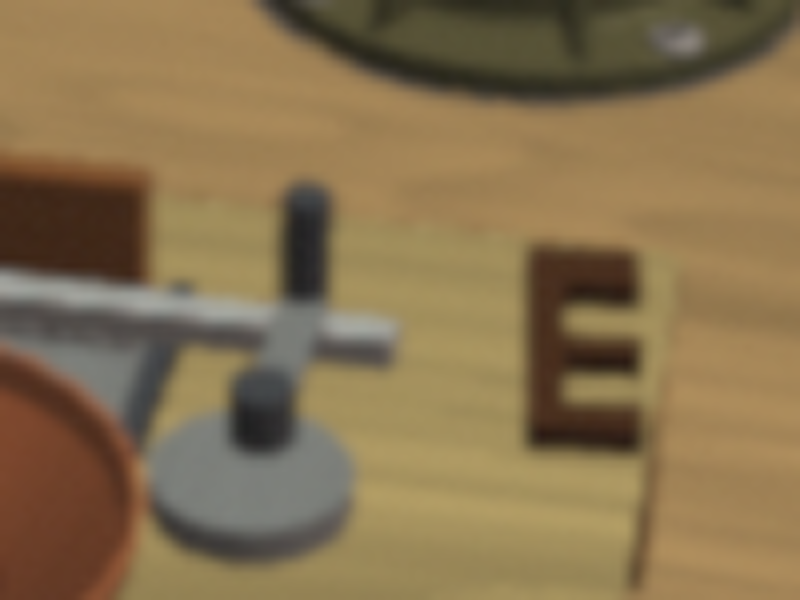

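Post top (309,192) against hub (264,380) gives q of about 0.015, so the cam is at its low point. Next I go behind the tab.

Emit:
{"method": "play_rows", "body": {
  "steps": [
    [[-1.5,3,0,0,0,0,0],[-3,6,0.2,0,0,-0.05,0],[-4.5,9,0.3,0,-0.01,-0.055,0],[-6,12,0.4,0,-0.01,-0.055,0],[-7.3,14.3,0.5,0,-0.01,-0.055,0],[-7.3,14.3,0.5,0,-0.01,-0.055,0],[-7.3,14.3,3.5,0,-0.01,-0.055,0],[-7.4,14.3,6.5,0,-0.01,-0.055,0],[-7.4,14.3,9.5,0,-0.01,-0.055,0],[-7.4,14.3,11.7,0,-0.01,-0.055,0],[-7.4,14.3,11.7,0,-0.01,-0.055,0],[-7.4,14.3,11.7,0,-0.01,-0.055,0]]
  ]
}}

```text
time_s: 7.17
ee_pos: [0.4393, -0.0572, 0.1342]
eef_rot: [-3.14, 0.005, 0.087]
force: [-0.4, -0.2, 0.7]
grip_width: 0.0007
```

```bash
python3 - <<'E'
from h import *
o=ctrl.get_obs();print(o["force"],o["ee_pos"],o["eef_rot"])
rows(o,[(ch(x,0),.137,S[2]) for x in(-107,-80,-68,-62,-60)])
E
```

```text
[-0.38492463 -0.20559397  0.74824549] [ 0.4393151  -0.05724634  0.13417784] [-3.14007085  0.00478586  0.08710236]
2.95, 0.03, -0.3, -0.002, 0.005, -0.0
5.65, 0.02, -0.31, -0.002, 0.005, -0.0
6.85, 0.02, -0.32, -0.002, 0.005, -0.0
7.45, 0.02, -0.32, -0.002, 0.005, -0.0
7.65, 0.02, -0.32, -0.002, 0.005, -0.0
```

Emit:
{"method": "play_rows", "body": {
  "steps": [
    [[1,0,-0.1,0,0,0,0],[2,0,-0.2,0,0,0,0],[2.7,0,-0.3,0,0,0,0],[3.1,0,-0.3,0,0,0,0],[3.5,0,-0.3,0,0,0,0],[3.9,0,-0.3,0,0,0,0],[4.3,0,-0.3,0,0,0,0],[4.7,0,-0.3,0,0,0,0],[5.1,0,-0.3,0,0,0,0],[5.5,0,-0.3,0,0,0,0],[5.8,0,-0.3,0,0,0,0],[6.1,0,-0.3,0,0,0,0],[6.4,0,-0.3,0,0,0,0],[6.6,0,-0.3,0,0,0,0],[6.8,0,-0.3,0,0,0,0],[6.9,0,-0.3,0,0,0,0],[6.9,0,-0.3,0,0,0,0]]
  ]
}}

```text
time_s: 8.58
ee_pos: [0.5083, -0.0512, 0.1368]
eef_rot: [-3.14, 0.004, 0.087]
force: [0.6, -0.1, 0.4]
grip_width: -0.0001
```

Emit:
{"method": "play_rows", "body": {
  "steps": [
    [[0.1,0,0,0,0,0,0],[0.2,0,0,0,0,0,0],[0.3,0,0,0,0,0,0],[0.4,0,0,0,0,0,0]]
  ]
}}

```text
time_s: 8.92
ee_pos: [0.5123, -0.0509, 0.1367]
eef_rot: [-3.14, 0.005, 0.087]
force: [-2.7, -0.8, 2.5]
grip_width: 0.0005
```

```bash
python3 - <<'E'
from h import *
o=ctrl.get_obs();print(o["force"],R(-S[2])@(o["ee_pos"][:2]-S[:2]))
c=ctrl.camera("scene");u,v=271,139
print([((proj(c,np.r_[ch(x,y),z])-[u,v])*8).round() for x,y,z in((-15,70,.144),(-60,70,.144),(-15,109,.144),(0,80,.162))])
cv2.imwrite("pics/scene6.png",cv2.resize(c["frame"][v:v+75,u:u+100],None,fx=8,fy=8,interpolation=cv2.INTER_CUBIC))
E
```

```text
[-2.70029807 -0.81194659  2.51192292] [-0.06321679  0.0002306 ]
[array([465., 444.]), array([493., 360.]), array([595., 460.]), array([489., 428.])]
```

View pics/scene6.png

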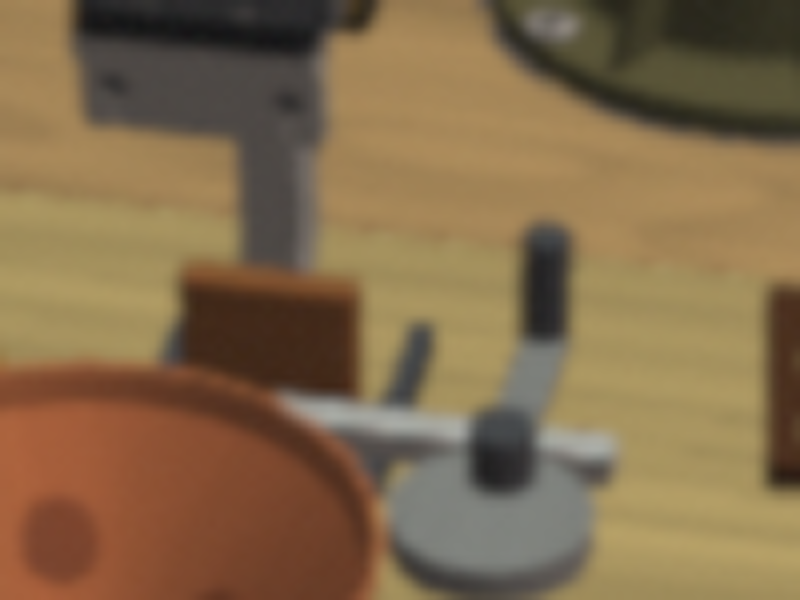

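The shoulder end is at (612,448), within a pixel or so of its predicted home position, and the lever is unchanged. I'll ease forward until the stop is felt.

Emit:
{"method": "play_rows", "body": {
  "steps": [
    [[0.05,0,0,0,0,0,0],[0.1,0,0,0,0,0,0],[0.1,0,0,0,0,0,0]]
  ]
}}

```text
time_s: 9.22
ee_pos: [0.5129, -0.0508, 0.1367]
eef_rot: [-3.14, 0.006, 0.087]
force: [-9.0, -0.6, 4.4]
grip_width: 0.0003
```

Emit:
{"method": "play_rows", "body": {
  "steps": [
    [[0.05,0,0,0,0,0,0],[0.1,0,0,0,0,0,0],[0.1,0,0,0,0,0,0]]
  ]
}}

```text
time_s: 9.47
ee_pos: [0.5128, -0.0508, 0.1367]
eef_rot: [-3.14, 0.009, 0.087]
force: [-12.8, -1.6, 7.4]
grip_width: 0.0005
```

The TCP stalled at chute x of about −62.6 mm, where −62.5 was expected at home, and the force rose from 3 to 13 N without further movement. That is the stop. Backing off and lifting.

Emit:
{"method": "play_rows", "body": {
  "steps": [
    [[-0.5,0,0,0,0,0,0],[-2,0,0,0,0,0,0],[-4,0,0,0,0,0,0],[-4,0,-4,0,0,0,0],[-4,0,-8,0,0,0,0],[-6,0,-12,0,0,0,0],[-10,0,-14,0,0,0,0],[-14,0,-14,0,0,0,0],[-14,0,-14,0,0,0,0],[-14,0,-14,0,0,0,0]]
  ]
}}

```text
time_s: 10.3
ee_pos: [0.3739, -0.0633, 0.2789]
eef_rot: [-3.141, 0.005, 0.086]
force: [0.4, 0.1, 0.6]
grip_width: 0.0002
```

```bash
python3 - <<'E'
from h import *
c=ctrl.camera("scene");t=ctrl.camera("top")
cv2.imwrite("pics/s7.png",np.vstack([cv2.resize(c["frame"][130:240,200:360],(800,550))[:300],cv2.resize(t["frame"][170:285,240:400],(800,575))[:300]]))
f=lambda p:p
print("home pred",[((proj(c,np.r_[ch(x,y),z])-[200,130])*5).round() for x,y,z in((-15,109,.144),(0,80,.162),(-65,80,.188))],[((proj(t,np.r_[ch(x,y),z])-[240,170])*5).round() for x,y,z in((-44,0,.175),(-65,80,.188),(0,80,.162))])
E
```

```text
home pred [array([727., 333.]), array([661., 312.]), array([687., 191.])] [array([456., 288.]), array([293., 340.]), array([287., 211.])]
```

View pics/s7.png

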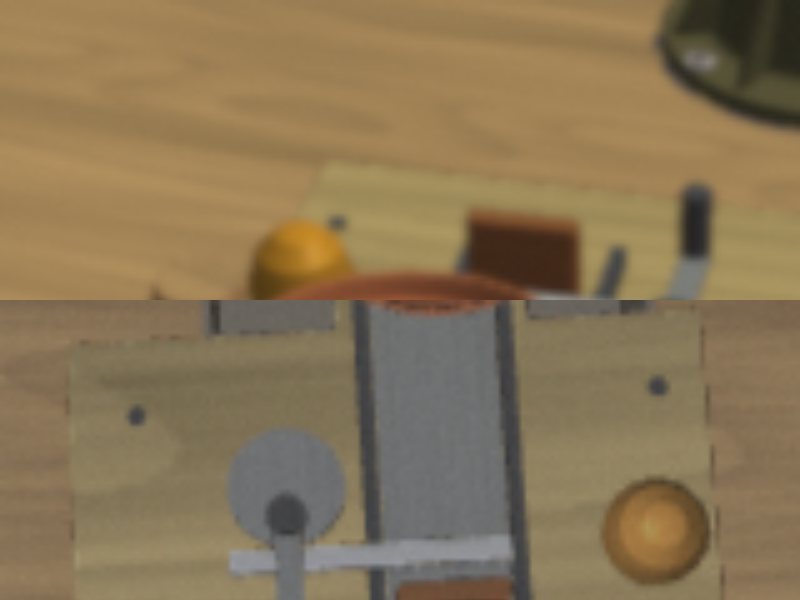

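The tab and shoulder sit at their home positions, the lever points straight back, and the doll top has not moved. Handing in.

```bash
python3 -c "
from station import ctrl
print(ctrl.hand_in())"
```

```text
the job is handed in; nothing more can be done
None
```

The gate is shut and the cam is at its low point. I turned the post first, then pushed the tab home, both with closed fingertips and no gripping. I handed the job in at about 10 s of the 51 s allowed.

- **Cam:** I swung it from about 1.89 rad to about 0.015 rad, measured from post against hub in the scene view. In the last top view the lever points straight back.
- **Gate:** The tool stalled at −62.6 mm in the chute's frame, where −62.5 mm was expected at home. The force there rose from about 3 N to 13 N with no further travel, and the final top view puts the tab where it should be at home.
- **Surroundings:** The doll top is where it was in the first picture. The other loose parts were outside the final crop, so I did not check them again. No contact force out of the ordinary was recorded.
- **One disagreement:** In the pictures the fingertips sat about 22 mm behind the reported tool point. I chose pushing heights that worked whether or not that offset was real.

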